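# Pull the locating plug from the angle jig and gauge its shank

## Task

Pull the spring-held locating plug out of the leaning socket of the angle jig, hang it upright in the open bench gauge with its paddle head resting along the tops of both jaws and its shank between them, and let go. Then push the sliding jaw until it clamps the shank and visibly pushes back the sprung anvil pad, to about the middle of its short travel and not to its stop, and leave it like that. Do not drop the plug on the bench, and leave the other things where they lie.

Things in the scene. Friction and masses are not known exactly. Their poses are not given: they have to be found in the camera images.
- jig: fixed angle jig on the bench: dark steel base plate 130 x 66 x 10 mm carrying an aluminium socket block that leans 27 degrees. Origin: middle of the base plate's underside; z up; the socket leans toward the jig's -x side.
- socket: leaning aluminium block of the jig, 64 x 50 x 40 mm, opening 17 x 13 mm, 35 mm deep. Origin: centre of the opening in the block's face, 58 mm above the bench; z points out of it along the pull direction (27 degrees from vertical), x up the slope of the face, y level. A spring ball in its -y side holds the plug and lets go at some 5 to 20 N, within about 5 mm of travel.
- plug: loose locating plug, 90 g: black flat paddle head 56 (x) x 14 (y) x 30 mm high (z 0 to 30) on a steel shank 16 (x) x 12 (y) x 30 mm (z 0 to -30) with a groove across its y sides. Origin: centre of the head's underside (shoulder); z from shank to head. At first it is fully seated in the socket, shoulder on the block's face, axes along the socket's.
- gauge: fixed steel bench gauge, base plate 172 x 58 x 10 mm (x from -92 to 80 mm). At its +x end a sprung anvil pad (6 x 36 mm) looks to -x, its face at x = 30 mm at rest, with a fixed block behind it (x 44 to 66 mm); all jaw tops are 42 mm above the bench. Origin: on the bench under the gauge's axis; z up, x along the jaw's travel toward the anvil.
- slidejaw (a joint): travel of the sliding jaw toward the anvil, m: 0 = fully open (gap 36 mm); gap = 36 mm - joint value + pad's joint value; touches a 16 mm shank that lies on the resting pad at 0.020. Starts nearly open. Stays where it is left (about 4.5 N of friction). Jaw block 44 mm long in x, 40 mm wide, top 42 mm above the bench.
- jaw_tab (a point): middle of the rear face (away from the anvil) of the upright thumb tab at the rear end of the sliding jaw, 56 mm above the bench; the tab is 12 mm (x) x 24 mm (y) and stands from 42 to 68 mm above the bench. The jaw's measuring face is 44 mm ahead of this point. Moves with the jaw.
- anvil_edge (a point): top edge of the anvil pad's measuring face, middle, 42 mm above the bench. Moves with the pad.
- offcut3: bystander: thin wooden strip 30 x 100 x 12 mm, lying between jig and gauge; origin under its centre.
- offcut1: bystander: thick wooden offcut 45 x 70 x 38 mm, lying at the right front; origin under its centre.
- tape_1: bystander: roll of masking tape 92 mm across, 25 mm high, lying flat at the right.
- sanding_block: bystander: wooden sanding block 64 x 112 x 28 mm lying at the left.
- pad (a joint): how far the sprung anvil pad is pushed back (+x of the gauge), m: 0 = at rest, 0.006 = at its stop. Spring 0.5 N at rest rising to 3.5 N at the stop, weaker than the jaw's friction.

How it is judged:
By the outcome, as a careful person would: the job done as asked, in the order asked, and still so for the second after the job is handed in, with the robot touching nothing.
It also fails if it takes over 54 s, if anything falls off the work surface, if the arm or the gripper's body presses on something with over 40 N, if the wrist force passes 120 N, or if a joint passes its speed limit or range.

## Robot

A 6-joint arm with a two-finger parallel gripper is mounted at the origin on a cart in front of the work surface, level with it; the furniture and walls round the work are solid. World frame = base frame: x ahead of the robot, y to its left, z up, the work surface at z = 0. Lengths are in m, angles in degrees, forces in N, time in s.
With the tool pointing down it reaches from about 0.225 to 0.725 m from the base axis. Payload 3.1 kg.
Tool frame: the origin (TCP) lies at the very end of the fingers, on their centre line; the grasp point (between the pads) lies 19 mm behind it (manip.grip_depth is the distance from the TCP to the grasp point, in m); z points along the fingers, y is the line along which they close (so a half turn about z gives the same grasp; the last joint's range is limited). The gripper opens to 85 mm and grips with 20 to 120 N. Pads are 22 mm wide; open, the fingers measure 114 mm over their backs; the gripper's body (76 mm by 85 mm) begins 54 mm behind the grasp point. The pads swing forward as they close: fully open they stand 13 mm farther back than shut.
Start: joints at [68.709, 2.75, 5.684, 92.934, 0, 82.678], TCP at [0.127, 0.509, 0.231] pointing down, gripper open.
Joint ranges: [-166.93, 166.93], [-56.73, 111.36], [-69.38, 81.34], [-121.58, 131.49], [-85.45, 84.26], [-180, 180]. Speed limits (degrees/s): [159.86, 159.86, 180, 180, 180, 180].

## Interface

Orientations are given as [roll, pitch, yaw] about the fixed x, y, z axes, in that order (R = Rz(yaw) Ry(pitch) Rx(roll)).
In Python, from workcell import manip gives the robot as it stands.
- The arm moves only by the tool play_rows, never from a script. Its argument "motion" is a list of rows, each a list of 3 entries, a list of its own where there are three numbers: the turn, a rotation vector about the tool's x, y, z in degrees, then the shift along the tool's x, y, z in m, then the opening, from 0 (shut) to 1 (fully open). In form: [[[ax, ay, az], [dx, dy, dz], fingers], ...]. A call has 1 to 12 rows; each row shifts and turns the commanded pose from where the row before left it, along the tool's axes as they then stand; what a row does not reach is not made up. A row lasts 1/8 s, in which the tool goes at most 62.5 mm and 10.7 degrees, less where a joint would pass 70% of its speed; a pose out of reach is approached as far as the arm can. A call is refused whole if a number of a shift passes 0.0625 or a number of a turn 10.7, either way. A call with a gripper value outside its range is refused whole. The fingers move at their own pace and stop on an object; "newtons" is the grip in N (left out, the last holds). Time passes only in rows, so rows that do not move let the fingers close. It gives the time, the measured TCP pose, the force, the opening and the grip force at its end, in the units of the state.
- manip.sense(): the state, without advancing time (a new reading comes with each control period).
- manip.capture(name): name is "scene" or "top" or "wrist"; returns the picture (420x560x3 uint8, red, green, blue); there is no depth.
- manip.camera_params(name): a dict with "camera_matrix" (3x3 intrinsics, pixels), "dist_coeffs" ([k1, k2, p1, p2, k3] as OpenCV has them; the pictures are not rectified), "R" (3x3) and "t" (3): a world point X has camera coordinates R X + t; the wrist camera has in their place "mount" (4x4, takes a point from camera to tool coordinates, whose origin is the TCP and whose axes are the flange's). Camera axes: x right, y down, z forward; pixel columns grow to the right and rows downward; lengths in m; the calibration is good to about 2 mm. A picture is of the moment at which its call begins: read the wrist's pose just before it. camera_params takes no time and is no camera call.
- manip.finish_job(): hands the job in; it is judged then, once.
The state is a dict: "time_s": time; "joints": joint angles; "qd": joint speeds; "joint_efforts": joint torques, N m; "tcp_pos": TCP position; "orientation": TCP orientation; "wrist_force": force on the tool from outside, world axes, zero at the start; "moment": the same for the moment, N m; "gripper_width": finger opening in m; "grasp_force": force on a finger pad.
Only numpy, scipy, OpenCV 4.12 (cv2) and the standard library are available. Lean on these libraries where they do the work, as an engineer would, in place of code of your own. Each camera call takes 0.05 s, during which the arm holds its last target. There are 200 camera calls.

## Working session

There is one attempt and no reset: what is moved stays moved. The work goes in short steps, Python scripts to look and compute and a tool call to move; the robot and the scene stay as the last step left them, time stands still between calls to the robot, and variables do not carry over. Pictures are saved under pics/ and viewed, at most 10 in all, crops included, and the job is handed in when it is done.

Besides the shell and the picture viewer there is one more tool, called after "Emit:" as name(argument=value, ...) on one line, values as JSON. play_rows: Moves the arm, as the interface text tells. Its arguments: {"type":"object","properties":{"motion":{"type":"array"},"newtons":{"type":"number"}},"required":["motion"]}

```bash
ls; mkdir -p pics; python3 - <<'E'
from workcell import manip
import cv2
print(manip.sense())
for n in("scene","top"):
    p=manip.camera_params(n);print(n,p)
    cv2.imwrite(f"pics/{n}0.png",manip.capture(n)[:,:,::-1])
print(manip.camera_params("wrist"),manip.grip_depth)
E
```

```text
pics
{'time_s': 0.0, 'joints': array([6.87078022e+01, 2.79489992e+00, 5.59083455e+00, 9.29372686e+01,
       2.83655800e-03, 8.26784626e+01]), 'qd': array([-0.00504764,  0.00086255,  0.02873549,  0.10483131,  0.09396116,
        0.00643033]), 'joint_efforts': array([ 1.09921741e-03, -3.38781416e+01,  3.20017183e+01,  2.03526003e-02,
       -1.29213258e-04,  3.42684707e-06]), 'tcp_pos': array([0.12650277, 0.50887082, 0.2300922 ]), 'orientation': array([-1.79860180e+02, -2.08246410e-02,  1.66029311e+02]), 'wrist_force': array([0.36905058, 0.90830433, 0.15230256]), 'moment': array([-0.01465364, -0.03688538,  0.00282145]), 'grasp_force': 0.0, 'gripper_width': 0.08557656063425892}
scene {'camera_matrix': array([[384.26187753,   0.        , 278.62838748],
       [  0.        , 384.26187753, 209.9748439 ],
       [  0.        ,   0.        ,   1.        ]]), 'dist_coeffs': array([-0.07231392,  0.        ,  0.        ,  0.        ,  0.        ]), 'R': array([[-0.88590458, -0.4633738 ,  0.02139626],
       [-0.34286283,  0.62304203, -0.70303891],
       [ 0.31243904, -0.63016137, -0.71082944]
[... 440 characters left out ...]
, -0.01993977, -0.9939828 ]]), 't': array([0.08393353, 0.52968733, 0.98241659])}
{'camera_matrix': array([[317.02292054,   0.        , 279.83197138],
       [  0.        , 317.02292054, 211.81483812],
       [  0.        ,   0.        ,   1.        ]]), 'dist_coeffs': array([-0.04432241,  0.        ,  0.        ,  0.        ,  0.        ]), 'mount': array([[-6.54349277e-04, -9.63188143e-01, -2.68827402e-01,
         6.89874404e-02],
       [ 9.99999113e-01, -3.18498979e-04, -1.29292719e-03,
        -5.37251581e-04],
       [ 1.15971088e-03, -2.68828010e-01,  9.63187498e-01,
        -1.42703654e-01],
       [ 0.00000000e+00,  0.00000000e+00,  0.00000000e+00,
         1.00000000e+00]])} 0.0187
```

View pics/scene0.png

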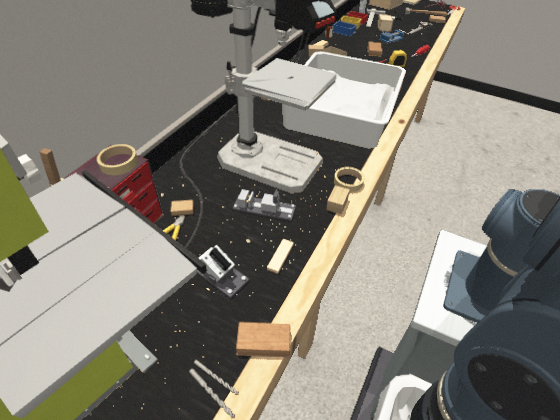

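View pics/top0.png

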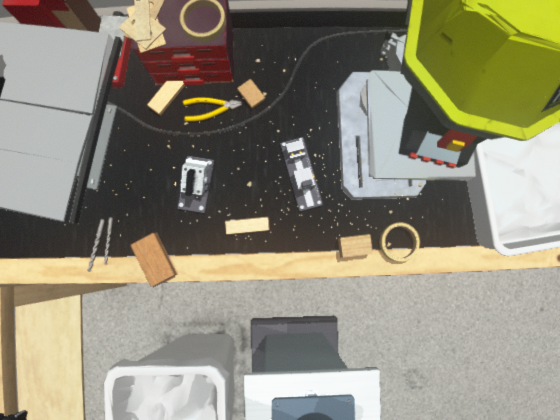

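```bash
cat > h.py <<'E'
import numpy as np, cv2
from scipy.spatial.transform import Rotation as Rn
from workcell import manip
def cam(n,state=None):
    p=manip.camera_params(n)
    if n=="wrist":
        T=np.eye(4);T[:3,:3]=Rn.from_euler('xyz',state["orientation"],degrees=True).as_matrix();T[:3,3]=state["tcp_pos"]
        M=np.linalg.inv(T@p["mount"]);R,t=M[:3,:3],M[:3,3]
    else: R,t=np.array(p["R"]),np.array(p["t"])
    return p["camera_matrix"],p["dist_coeffs"],R,t
def proj(c,X):
    K,d,R,t=c
    return cv2.projectPoints(np.atleast_2d(X).astype(float),cv2.Rodrigues(R)[0],t,K,d)[0][:,0]
def unproj(c,uv,z):
    K,d,R,t=c
    n=cv2.undistortPoints(np.array(uv,float).reshape(-1,1,2),K,d)[:,0]
    r=np.c_[n,np.ones(len(n))]@R; o=-R.T@t
    z=np.broadcast_to(z,len(r))
    return o+r*((z-o[2])/r[:,2])[:,None]
E
python3 - <<'E'
from h import *
import pickle
np.set_printoptions(precision=4,suppress=True)
c=cam("top")
print(unproj(c,[(190,180),(184,205),(210,209)],[.08,.01,.01]),unproj(c,[(285,143),(300,139),(322,205),(305,210)],[.042,.042,.01,.01]))
print(unproj(c,[(227,221),(270,226)],.012))
s=manip.sense();im=manip.capture("wrist")
pickle.dump((s,im),open("w0.pkl","wb"))
t=cv2.imread("pics/top0.png")[130:220,170:330]
w=cv2.resize(im[:,:,::-1],(400,300)); sc=cv2.imread("pics/scene0.png")[180:300,185:305]
o=np.zeros((600,800,3),np.uint8)
o[:300,:400]=w; o[:300,500:800]=cv2.resize(sc,(300,300),interpolation=2)
o[300:600,:533]=cv2.resize(t,(533,300),interpolation=2)
cv2.imwrite("pics/m0.png",o)
E
```

```text
[[0.5967 0.2622 0.08  ]
 [0.55   0.2896 0.01  ]
 [0.5388 0.228  0.01  ]] [[ 0.6849  0.0477  0.042 ]
 [ 0.6937  0.0124  0.042 ]
 [ 0.5411 -0.0364  0.01  ]
 [ 0.5303  0.0043  0.01  ]]
[[0.5092 0.1882 0.012 ]
 [0.4947 0.0878 0.012 ]]
```

View pics/m0.png

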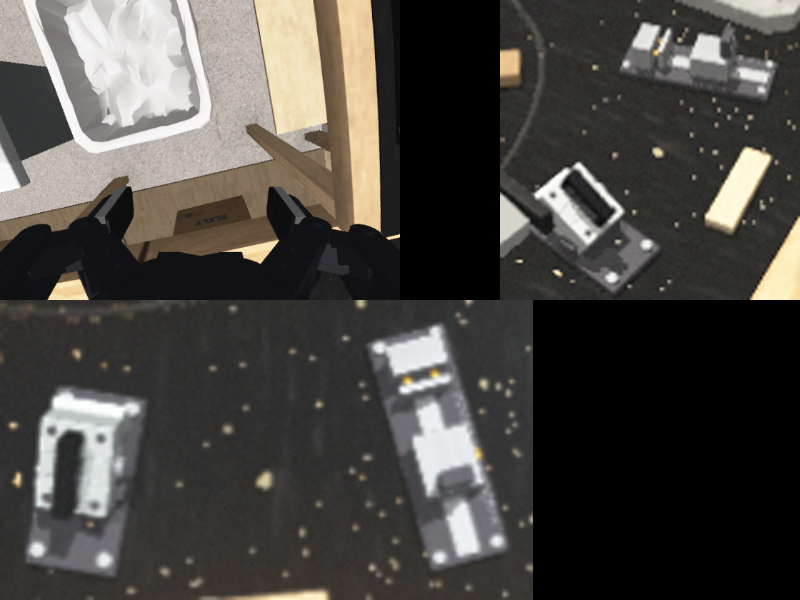

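Emit:
play_rows(motion=[[[0, 0, 0], [-0.03, -0.013, 0], 1], [[0, 0, 0], [-0.05, -0.021, 0], 1], [[0, 0, 0], [-0.05, -0.021, 0.002], 1], [[0, 0, 0], [-0.05, -0.021, 0.003], 1], [[0, 0, 0], [-0.05, -0.021, 0.003], 1], [[0, 0, 0], [-0.05, -0.021, 0.003], 1], [[0, 0, 0], [-0.05, -0.021, 0.003], 1], [[0, 0, 0], [-0.05, -0.021, 0.003], 1], [[0, 0, 0], [-0.05, -0.021, 0.003], 1], [[0, 0, 0], [-0.05, -0.021, 0], 1], [[0, 0, 0], [-0.05, -0.021, 0], 1], [[0, 0, 0], [-0.04, -0.018, 0], 1]])

```text
time_s: 1.65
tcp_pos: [0.623, 0.1363, 0.2104]
orientation: [-180.0, -0.1, 166.0]
wrist_force: [0.5, -0.3, -0.8]
gripper_width: 0.0854
grasp_force: 0.0
```

```bash
python3 - <<'E'
from h import *
import pickle
manip.capture("wrist");manip.capture("wrist")
s=manip.sense();im=manip.capture("wrist")
print(s["tcp_pos"],s["orientation"],s["qd"],s["time_s"])
pickle.dump((s,im),open("w1.pkl","wb"))
cv2.imwrite("pics/w1.png",cv2.resize(im[:,:,::-1],(800,600),interpolation=2))
E
```

```text
[0.62425345 0.134284   0.20879645] [-1.79883634e+02 -5.48475646e-02  1.65742833e+02] [ 3.01966489 -2.8616336  -2.72147094  2.53333994  2.70707194  1.38357926] 1.75
```

View pics/w1.png

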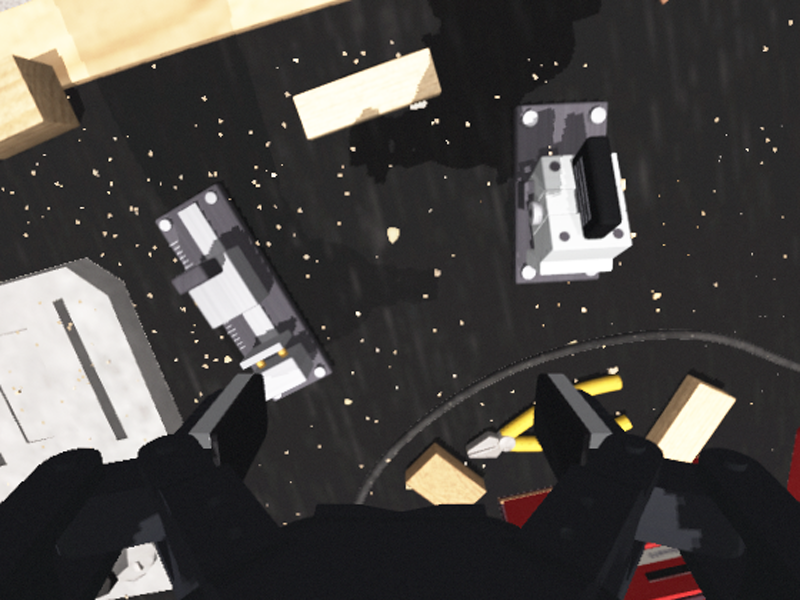

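```bash
python3 - <<'E'
from h import *
import pickle
s=manip.sense();im=manip.capture("wrist")
print(s["tcp_pos"],s["orientation"],s["qd"],s["time_s"])
pickle.dump((s,im),open("w2.pkl","wb"))
o=np.zeros((600,800,3),np.uint8);im=im[:,:,::-1]
g=cv2.resize(im[120:285,105:241],None,fx=3.6,fy=3.6,interpolation=2);o[:g.shape[0],:g.shape[1]]=g
j=cv2.resize(im[62:204,358:444],None,fx=3.6,fy=3.6,interpolation=2);o[:j.shape[0],490:490+j.shape[1]]=j
cv2.imwrite("pics/w2.png",o)
E
```

```text
[0.62250995 0.13615134 0.20938859] [-1.79949415e+02 -1.45789990e-01  1.65842435e+02] [ 2.49143167 -2.57593393 -1.59581129  1.18408823  1.06629902  0.22424333] 1.8
```

View pics/w2.png

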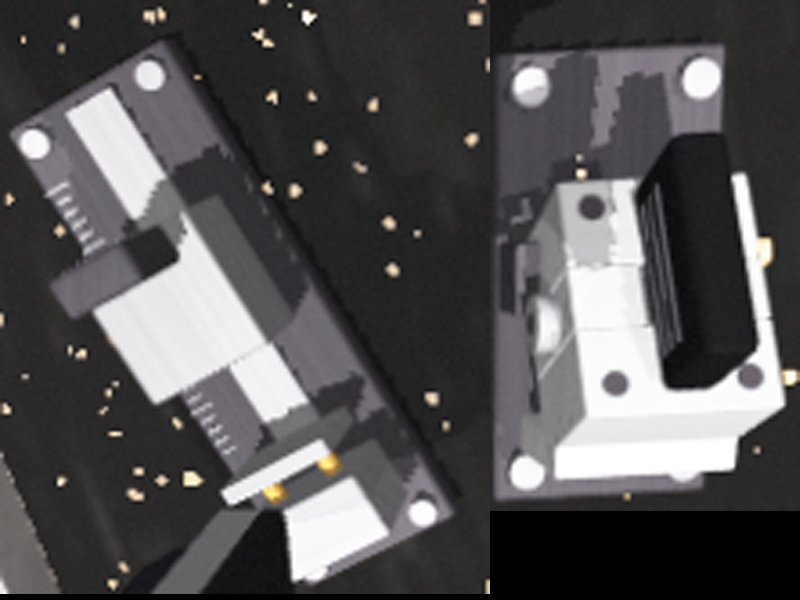

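```bash
cat > fit.py <<'E'
from h import *
import pickle
from scipy.optimize import least_squares as LS
np.set_printoptions(precision=4,suppress=True)
s,im=pickle.load(open("w2.pkl","rb"))
c=cam("wrist",s)
nat=lambda p,o:(np.array(p,float)+.5)/3.6-.5+np.array(o)
Rz=lambda a:Rn.from_euler('z',a,degrees=True).as_matrix()
go=(105,120)
B=[((-92,-29,10),(10,132)),((-92,29,10),(163,41)),((80,29,10),(450,511)),
 ((30,-18,42),(222,493)),((30,18,42),(322,440)),((44,18,42),(357,478)),((66,18,42),(390,534))]
J=[((-6,-20,42),(155,403)),((-6,20,42),(270,343))]
def rg(p):
    r=[]
    for L,q in((B,0),(J,p[3])):
        X=np.array([a for a,_ in L])/1e3+[q,0,0]
        r.append(proj(c,X@Rz(p[2]).T+[p[0],p[1],0])-nat([b for _,b in L],go))
    return np.vstack(r).ravel()
f=LS(rg,[.61,.01,17,.002],loss='soft_l1',x_scale=[.01,.01,5,.01]);print("gauge",f.x);print(rg(f.x).reshape(-1,2))
jo=(358-490/3.6,62)
Bj=[((-65,-33,10),(498,48)),((-65,33,10),(722,46)),((65,-33,10),(497,497)),((65,33,10),(703,487))]
S=[((-32,-25,0),(560,184)),((-32,25,0),(745,175)),((32,25,0),(785,400)),((32,-25,0),(588,416)),
 ((-28,-7,30),(672,140)),((-28,7,30),(722,134)),((28,7,30),(757,352)),((28,-7,30),(708,388)),((-28,-7,0),(637,200)),((28,-7,0),(662,380))]
def rj(p):
    X=np.array([a for a,_ in Bj])/1e3
    r=[proj(c,X@Rz(p[2]).T+[p[0],p[1],0])-nat([b for _,b in Bj],jo)]
    X=np.array([a for a,_ in S])/1e3
    R=Rz(p[2])@Rn.from_euler('y',-27,degrees=True).as_matrix()
    r.append(proj(c,X@R.T+[p[3],p[4],.058])-nat([b for _,b in S],jo))
    return np.vstack(r).ravel()
f=LS(rj,[.6,.26,-12,.6,.26],loss='soft_l1',x_scale=[.01,.01,5,.01,.01]);print("jig",f.x);print(rj(f.x).reshape(-1,2))
print(Rz(f.x[2]).T@(np.r_[f.x[3:],0]-np.r_[f.x[:2],0]))
E
python3 fit.py
```

```text
gauge [ 0.6234  0.0119 14.0332  0.0039]
[[-0.8999  0.3593]
 [ 0.2716 -0.8409]
 [ 2.814   1.1475]
 [ 0.041  -0.3448]
 [ 0.6375 -0.531 ]
 [-1.9996 -0.1176]
 [-0.2843  1.1264]
 [ 0.0818  0.3407]
 [ 0.0199 -0.4081]]
jig [  0.5984   0.2614 -10.9304   0.6002   0.2616]
[[-0.8286  0.3962]
 [ 1.6143 -2.0827]
 [-1.0717  0.6023]
 [ 0.6323  0.1914]
 [-0.4916  0.2634]
 [ 0.8693  0.2101]
 [ 0.564   2.6036]
 [ 0.0324  1.0609]
 [-0.3956 -2.0207]
 [ 2.0864 -1.1084]
 [ 2.7622  0.7859]
 [-0.7611 -8.3431]
 [-2.2493 -1.2511]
 [-1.1281  5.7406]]
[0.0018 0.0005 0.    ]
```

```bash
cat >> h.py <<'E'
def Rt(e): return Rn.from_euler('xyz',e,degrees=True)
def socket(x=.600,y=.2615,yaw=-11.):
    return Rn.from_euler('z',yaw,degrees=True)*Rn.from_euler('y',-27,degrees=True), np.array([x,y,.058])
def delta(p,R,pt,Rt_):
    "rotvec(tool, deg), then shift in the rotated tool frame"
    return (R.inv()*Rt_).as_rotvec(degrees=True), Rt_.inv().apply(np.array(pt)-p)
FL=Rn.from_matrix(np.diag([-1,1,-1]))
E
python3 - <<'E'
from h import *
np.set_printoptions(precision=4,suppress=True)
Rs,o=socket();s=manip.sense()
print(delta(np.array([.6219,.1374,.211]),Rt([180,0,166.03]),o+Rs.apply([0,0,.1]),Rs*FL))
E
```

```text
(array([ -0.6998, -26.9939,  -2.9148]), array([0.1097, 0.1176, 0.0158]))
```

Emit:
play_rows(motion=[[[-0.23, -9, -0.97], [0, 0, 0], 1], [[-0.23, -9, -0.97], [0, 0, 0], 1], [[-0.23, -9, -0.97], [0, 0, 0], 1], [[0, 0, 0], [0.0366, 0.0392, 0.0053], 1], [[0, 0, 0], [0.0366, 0.0392, 0.0053], 1], [[0, 0, 0], [0.0366, 0.0392, 0.0053], 1], [[0, 0, 0], [0, 0, 0], 1], [[0, 0, 0], [0, 0, 0], 1], [[0, 0, 0], [0, 0, 0], 1]])

```text
time_s: 2.98
tcp_pos: [0.5559, 0.2704, 0.1487]
orientation: [179.9, 27.1, 168.9]
wrist_force: [0.8, -0.7, 0.3]
gripper_width: 0.0855
grasp_force: 0.0
```

```bash
python3 - <<'E'
from h import *
import pickle
np.set_printoptions(precision=4,suppress=True)
L=[]
for i in range(5):
    s=manip.sense();im=manip.capture("wrist");L.append((s,im));print(s["tcp_pos"],s["orientation"],s["time_s"])
s=dict(L[-1][0]); s["tcp_pos"]=np.mean([a["tcp_pos"] for a,_ in L],0)
s["orientation"]=Rn.concatenate([Rt(a["orientation"]) for a,_ in L]).mean().as_euler('xyz',degrees=True)
im=np.mean([b for _,b in L],0).astype(np.uint8)
print(s["tcp_pos"],s["orientation"])
pickle.dump((s,im),open("w3.pkl","wb"))
Rs,o=socket();c=cam("wrist",s)
P=np.array([(a,b,0) for a,b in((-32,-25),(-32,25),(32,25),(32,-25))]+[(a,b,z) for z in(0,30) for a,b in((-28,-7),(-28,7),(28,7),(28,-7))])/1e3
q=proj(c,Rs.apply(P)+o);print(q)
b=cv2.resize(im[:,:,::-1],None,fx=4,fy=4,interpolation=2)
x0=int(4*q[:,0].mean())-400;y0=int(4*q[:,1].mean())-300
x0=max(0,min(x0,2240-800));y0=max(0,min(y0,1680-600));print(x0,y0)
cv2.imwrite("pics/w3.png",b[y0:y0+600,x0:x0+800])
E
```

```text
[0.5559 0.2704 0.1487] [179.9304  27.1062 168.915 ] 2.975
[0.556  0.2701 0.1486] [179.9351  27.099  168.8882] 3.025
[0.5561 0.27   0.1485] [179.9394  27.0893 168.8769] 3.075
[0.556  0.2699 0.1482] [179.957   27.0673 168.8808] 3.125
[0.5559 0.27   0.148 ] [179.9654  27.0527 168.8875] 3.175
[0.556  0.2701 0.1484] [179.9455  27.0829 168.8897]
[[248.4153 171.3933]
 [313.1436 171.2936]
 [311.0867 248.4906]
 [250.6205 248.563 ]
 [271.7532 176.4778]
 [289.8082 176.4503]
 [289.3507 244.0083]
 [272.3413 244.029 ]
 [270.6199 183.6092]
 [291.0844 183.5788]
 [290.4789 259.0665]
 [271.3614 259.0886]]
723 555
```

View pics/w3.png

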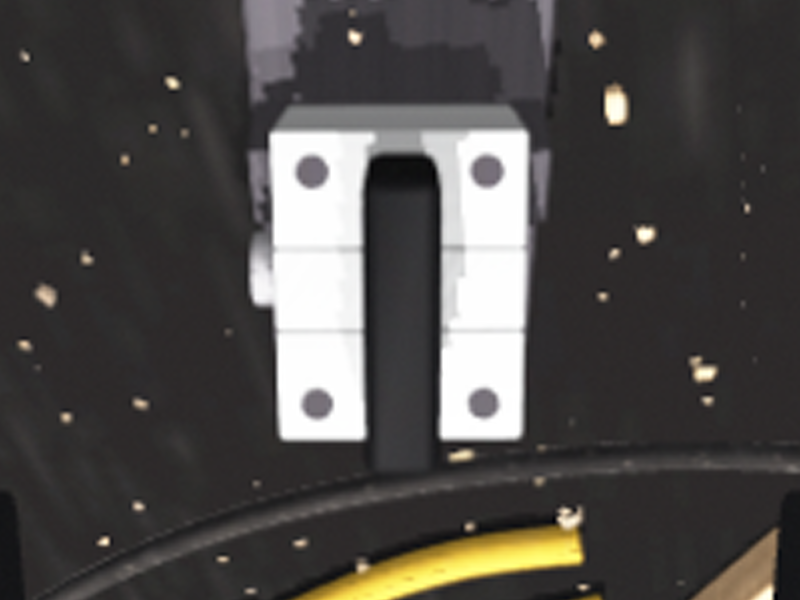

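Emit:
play_rows(motion=[[[0, 0, 0], [0, 0.0004, 0.024], 0.7], [[0, 0, 0], [0, 0, 0.024], 0.5], [[0, 0, 0], [0, 0, 0.024], 0.4], [[0, 0, 0], [0, 0, 0.024], 0.35], [[0, 0, 0], [0, 0, 0], 0.3], [[0, 0, 0], [0, 0, 0], 0.25]], newtons=60)

```text
time_s: 3.98
tcp_pos: [0.5984, 0.2627, 0.0625]
orientation: [180.0, 27.0, 169.0]
wrist_force: [0.3, -0.1, -0.5]
gripper_width: 0.0217
grasp_force: 0.0
```

Emit:
play_rows(motion=[[[0, 0, 0], [0, 0, 0], 0.2], [[0, 0, 0], [0, 0, 0], 0.17], [[0, 0, 0], [0, 0, 0], 0.0], [[0, 0, 0], [0, 0, 0], 0], [[0, 0, 0], [0, 0, 0], 0], [[0, 0, 0], [0, 0, 0], 0]], newtons=60)

```text
time_s: 4.72
tcp_pos: [0.5986, 0.2627, 0.0635]
orientation: [-180.0, 27.1, 169.0]
wrist_force: [-3.6, -2.8, 5.6]
gripper_width: 0.013
grasp_force: 59.9
```

Emit:
play_rows(motion=[[[0, 0, 0], [0, 0, 0], 0], [[0, 0, 0], [0, 0, -0.003], 0], [[0, 0, 0], [0, 0, -0.003], 0], [[0, 0, 0], [0, 0, -0.004], 0], [[0, 0, 0], [0, 0, -0.005], 0], [[0, 0, 0], [0, 0, -0.007], 0], [[0, 0, 0], [0, 0, -0.01], 0], [[0, 0, 0], [0, 0, -0.015], 0], [[0, 0, 0], [0, 0, -0.02], 0], [[0, 0, 0], [0, 0, -0.02], 0], [[0, 0, 0], [0, 0, -0.015], 0], [[0, 0, 0], [0, 0, 0], 0]], newtons=90)

```text
time_s: 6.22
tcp_pos: [0.5528, 0.2727, 0.1548]
orientation: [179.9, 27.1, 169.0]
wrist_force: [-0.8, 0.2, -0.7]
gripper_width: 0.0126
grasp_force: 90.4
```

```bash
python3 - <<'E'
from h import *
np.set_printoptions(precision=4,suppress=True)
for i in range(4): manip.capture("wrist")
s=manip.sense();print(s)
im=manip.capture("wrist");c=manip.capture("scene")
o=np.zeros((420,760,3),np.uint8)
o[:,:]=np.hstack([im[:,40:520],cv2.resize(c[180:300,205:285],(280,420),interpolation=2)])[:,:,::-1]
cv2.imwrite("pics/w4.png",o)
E
```

```text
{'time_s': 6.425, 'joints': array([ 28.4072,  -5.3426, -16.1694,  57.8141, -16.7526,  36.2149]), 'qd': array([-0.1561,  0.2945, -0.0631,  0.0117, -0.0301, -0.0921]), 'joint_efforts': array([  0.1017, -32.0612,  35.5838,  -3.0276,  -0.9847,  -0.0002]), 'tcp_pos': array([0.552 , 0.2713, 0.1512]), 'orientation': array([-179.9101,   26.9008,  169.0327]), 'wrist_force': array([ 0.4043, -0.1118, -0.5523]), 'moment': array([ 0.1157,  0.5631, -0.015 ]), 'grasp_force': 90.37111401557922, 'gripper_width': 0.012447532203743502}
```

View pics/w4.png

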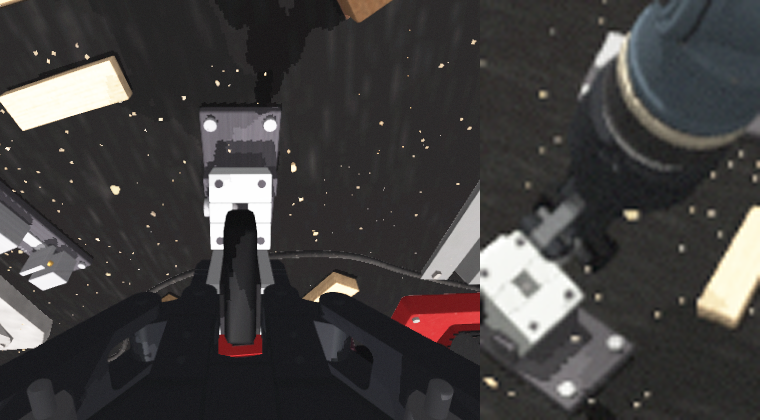

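```bash
python3 - <<'E'
from h import *
np.set_printoptions(precision=4,suppress=True)
s=manip.sense()
K,d,_,_=cam("top");m=np.linalg.inv(manip.camera_params("wrist")["mount"])
p=manip.camera_params("wrist");c=(p["camera_matrix"],p["dist_coeffs"],m[:3,:3],m[:3,3])
print(proj(c,[(.028,-.007,-.025),(.028,.007,-.025),(-.028,-.007,-.025),(-.028,.007,-.025),(.028,0,.005),(.009,.007,.005),(.009,.007,.035)])-[40,0])
Rg=Rn.from_euler('z',14,degrees=True)
t=np.array([.6235,.012,.12])+Rg.apply([.014+.001,0,0])
print(delta(s["tcp_pos"],Rt(s["orientation"]),t,Rg*FL),t)
E
```

```text
[[223.6967 231.1229]
 [259.257  231.1356]
 [225.5613 350.1272]
 [257.0273 350.1487]
 [241.25   210.8679]
 [255.1738 247.4217]
 [252.8853 228.3346]]
(array([ -5.955 ,  26.4544, -24.5355]), array([-0.0215, -0.2688,  0.0312])) [0.6381 0.0156 0.12  ]
```

Emit:
play_rows(motion=[[[-1.49, 6.61, -6.13], [0, 0, -0.003], 0], [[-1.49, 6.61, -6.13], [0, 0, -0.003], 0], [[-1.49, 6.61, -6.13], [0, 0, 0], 0], [[-1.49, 6.61, -6.13], [0, 0, 0], 0], [[0, 0, 0], [-0.0036, -0.0448, 0], 0], [[0, 0, 0], [-0.0036, -0.0448, 0], 0], [[0, 0, 0], [-0.0036, -0.0448, 0], 0], [[0, 0, 0], [-0.0036, -0.0448, 0], 0], [[0, 0, 0], [-0.0036, -0.0448, 0.01], 0], [[0, 0, 0], [-0.0036, -0.0448, 0.02], 0], [[0, 0, 0], [0, 0, 0], 0], [[0, 0, 0], [0, 0, 0], 0]])

```text
time_s: 8.02
tcp_pos: [0.636, 0.0164, 0.1273]
orientation: [179.9, 0.1, -166.0]
wrist_force: [0.1, 0.1, -1.4]
gripper_width: 0.0127
grasp_force: 90.4
```

```bash
cat > look.py <<'E'
from h import *
import sys,pickle
np.set_printoptions(precision=4,suppress=True)
tag=sys.argv[1]; L=[]
for i in range(6):
    s=manip.sense();im=manip.capture("wrist");L.append((s,im))
L=L[2:]
s=dict(L[-1][0]); s["tcp_pos"]=np.mean([a["tcp_pos"] for a,_ in L],0)
s["orientation"]=Rn.concatenate([Rt(a["orientation"]) for a,_ in L]).mean().as_euler('xyz',degrees=True)
im=L[-1][1]
print(s["tcp_pos"],s["orientation"],s["time_s"],s["wrist_force"],s["gripper_width"],s["grasp_force"])
pickle.dump((s,im),open(tag+".pkl","wb"))
c=cam("wrist",s); Rg=Rn.from_euler('z',14,degrees=True)
P=np.array([(-92,-29,10),(-92,29,10),(80,-29,10),(80,29,10),(-2,-20,42),(-2,20,42),(30,-18,42),(30,18,42),(66,-18,42),(66,18,42)])/1e3
q=proj(c,Rg.apply(P)+[.6235,.012,0]);print(q)
E
cat > crop.py <<'E'
import pickle,sys,cv2
t,x0,x1,y0,y1,f=sys.argv[1],*map(int,sys.argv[2:6]),float(sys.argv[6])
cv2.imwrite(f"pics/{t}.png",cv2.resize(pickle.load(open(t+".pkl","rb"))[1][y0:y1,x0:x1,::-1],None,fx=f,fy=f,interpolation=2))
E
python3 look.py w5; python3 crop.py w5 180 380 60 350 2.05
```

```text
[0.6365 0.0176 0.1287] [ 179.9779    0.1987 -165.9111] 8.275 [ 0.1449  0.474  -1.5511] 0.012104405592940298 90.43244004249573
[[239.6601  74.01  ]
 [315.1106  74.051 ]
 [245.7699 277.2039]
 [309.424  277.2853]
 [250.1978 197.4904]
 [304.1104 197.5447]
 [253.8193 238.0257]
 [300.6045 238.0799]
 [254.8256 280.1821]
 [299.728  280.2409]]
```

View pics/w5.png

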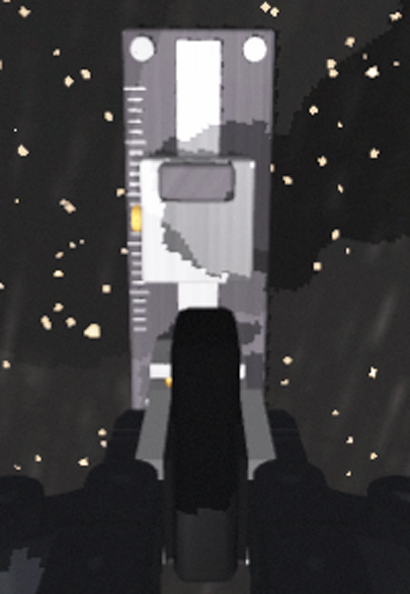

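Emit:
play_rows(motion=[[[0, 0, 0], [-0.001, -0.002, 0], 0], [[0, 0, 0], [0, 0, 0.015], 0], [[0, 0, 0], [0, 0, 0.015], 0], [[0, 0, 0], [0, 0, 0.015], 0], [[0, 0, 0], [0, 0, 0.015], 0], [[0, 0, 0], [0, 0, 0.012], 0], [[0, 0, 0], [0, 0, 0.003], 0], [[0, 0, 0], [0, 0, 0], 0], [[0, 0, 0], [0, 0, 0], 0]])

```text
time_s: 9.45
tcp_pos: [0.6386, 0.0148, 0.0539]
orientation: [-180.0, 0.2, -166.0]
wrist_force: [-0.4, 0.6, 0.5]
gripper_width: 0.0121
grasp_force: 90.4
```

```bash
python3 look.py w6; python3 crop.py w6 130 430 0 420 1.4
```

```text
[0.6384 0.0148 0.0538] [ 179.9932    0.2103 -165.9994] 9.7 [-0.393   1.0652 -1.858 ] 0.011724638935118058 90.43291211128235
[[228.1356  51.2813]
 [335.5197  51.2156]
 [239.2422 326.824 ]
 [323.8912 326.8137]
 [243.0349 228.5438]
 [320.9249 228.5186]
 [248.7006 284.464 ]
 [315.1079 284.449 ]
 [250.5703 340.3427]
 [313.0751 340.3349]]
```

View pics/w6.png

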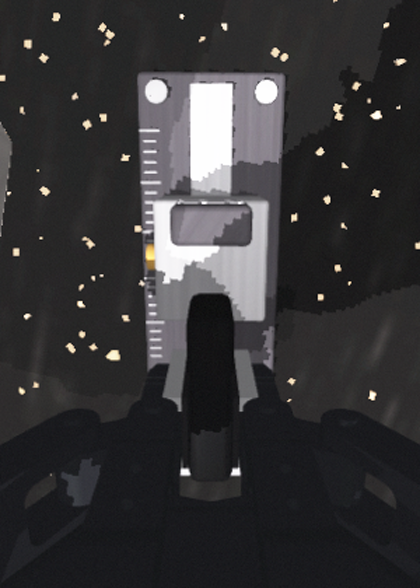

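Emit:
play_rows(motion=[[[0, 0, 0], [0, 0, 0.0015], 0], [[0, 0, 0], [0, 0, 0.0015], 0], [[0, 0, 0], [0, 0, 0.001], 0], [[0, 0, 0], [0, 0, 0.001], 0], [[0, 0, 0], [0, 0, 0], 0], [[0, 0, 0], [0, 0, 0], 0]])

```text
time_s: 10.5
tcp_pos: [0.638, 0.0149, 0.048]
orientation: [180.0, 0.1, -166.0]
wrist_force: [-0.2, 1.0, -0.5]
gripper_width: 0.0121
grasp_force: 90.7
```

Emit:
play_rows(motion=[[[0, 0, 0], [0, 0, 0.001], 0], [[0, 0, 0], [0, 0, 0], 0], [[0, 0, 0], [0, 0, 0], 0]])

```text
time_s: 10.88
tcp_pos: [0.638, 0.0149, 0.0479]
orientation: [180.0, 0.2, -166.0]
wrist_force: [-2.3, 0.6, 5.1]
gripper_width: 0.0122
grasp_force: 91.0
```

Emit:
play_rows(motion=[[[0, 0, 0], [0, 0, 0], 0.18], [[0, 0, 0], [0, 0, 0], 0.22], [[0, 0, 0], [0, 0, 0], 0.3], [[0, 0, 0], [0, 0, 0], 0.4], [[0, 0, 0], [0, 0, 0], 0.5], [[0, 0, 0], [0, 0, -0.01], 0.5], [[0, 0, 0], [0, 0, -0.02], 0.5], [[0, 0, 0], [0, 0, -0.03], 0.5], [[0, 0, 0], [0, 0, -0.03], 0.5], [[0, 0, 0], [0, 0, 0], 0.5], [[0, 0, 0], [0, 0, 0], 0.5]], newtons=40)

```text
time_s: 12.25
tcp_pos: [0.6377, 0.0148, 0.1368]
orientation: [180.0, 0.1, -166.0]
wrist_force: [0.1, -0.3, 0.2]
gripper_width: 0.0428
grasp_force: 0.0
```

```bash
python3 look.py w7; python3 crop.py w7 180 380 60 350 2.05
```

```text
[0.6368 0.0149 0.1353] [ 179.9161   -0.0196 -165.9994] 12.5 [ 0.4642  0.463  -0.256 ] 0.042347156266130004 0.0
[[243.8592  76.5405]
 [317.2142  76.5006]
 [249.4044 274.9205]
 [311.6948 274.8715]
 [254.4362 196.508 ]
 [306.8722 196.4715]
 [257.8662 236.0601]
 [303.4383 236.0261]
 [258.7439 277.3313]
 [302.5536 277.2964]]
```

View pics/w7.png

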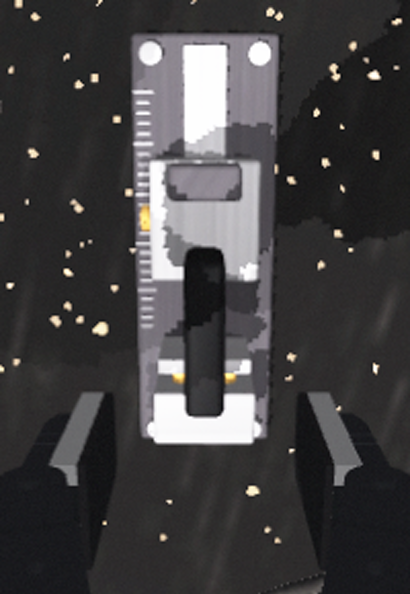

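Emit:
play_rows(motion=[[[0, 0, 0], [0.03, 0, 0], 0.3], [[0, 0, 0], [0.03, 0, 0], 0], [[0, 0, 0], [0.023, 0, 0], 0], [[0, 0, 0], [0, 0, 0.025], 0], [[0, 0, 0], [0, 0, 0.03], 0], [[0, 0, 0], [0, 0, 0.024], 0], [[0, 0, 0], [0, 0, 0], 0], [[0, 0, 0], [0, 0, 0], 0]])

```text
time_s: 13.55
tcp_pos: [0.5578, -0.0053, 0.0586]
orientation: [180.0, 0.2, -166.0]
wrist_force: [0.8, -0.1, 0.4]
gripper_width: 0.0001
grasp_force: 0.0
```

```bash
cat > prof.py <<'E'
from h import *
import pickle,sys
s,im=pickle.load(open(sys.argv[1]+".pkl","rb"));c=cam("wrist",s)
Rg=Rn.from_euler('z',14,degrees=True)
g=cv2.cvtColor(im,cv2.COLOR_RGB2GRAY).astype(np.float32)
x=np.arange(-60,72,.5)
for y in map(float,sys.argv[2:]):
    v=0
    for dy in(-1.5,-.5,.5,1.5):
        q=proj(c,Rg.apply(np.c_[x,0*x+y+dy,0*x+42]/1e3)+[.6235,.012,0]).astype(np.float32)
        v=v+cv2.remap(g,q[:,:1],q[:,1:],cv2.INTER_LINEAR)[:,0]/4
    d=np.gradient(v,.5);i=[k for k in range(1,len(x)-1) if abs(d[k])>12 and abs(d[k])>=abs(d[k-1]) and abs(d[k])>abs(d[k+1])]
    print(y,[(float(x[k]),int(d[k])) for k in i])
E
python3 prof.py w7 -14 -11 11 14
python3 -c "
from h import *
s=manip.sense();print(s['tcp_pos'],s['orientation'],s['wrist_force'],s['gripper_width'])
print(Rn.from_euler('z',-14,degrees=True).apply(s['tcp_pos']-[.6235,.012,0]))"
```

```text
-14.0 [(-51.5, -14), (-49.0, -37), (-46.0, 72), (-44.5, -31), (-32.0, 32), (-29.0, 17), (-22.0, -29), (-20.5, 24), (-19.0, -19), (-15.5, -12), (-14.5, 45), (-10.0, 24), (-8.0, 25), (-2.0, -73), (16.5, -17), (18.0, -21), (19.5, 26), (29.5, 87), (35.5, -64), (43.0, 83), (64.5, -119)]
-11.0 [(-53.0, -25), (-48.5, -12), (-46.0, 62), (-44.5, -59), (-43.5, 33), (-37.0, -24), (-34.0, -23), (-31.5, 87), (-19.5, -33), (-7.5, 97), (-2.5, -71), (13.5, -21), (16.5, -16), (19.5, 30), (29.5, 81), (37.0, -46), (43.0, 81), (64.5, -119)]
11.0 [(-58.5, -38), (-46.0, 46), (-44.5, -13), (-37.5, -14), (-31.5, 67), (-7.5, 12), (-4.0, -33), (-2.0, -49), (10.0, 14), (20.0, 20), (29.5, 48), (33.5, 25), (35.5, -47), (37.0, -26), (43.0, 89), (64.5, -109)]
14.0 [(-58.0, -43), (-45.5, 55), (-7.5, 24), (-4.5, -18), (-2.0, -95), (11.0, 13), (20.5, 12), (29.0, 74), (35.0, -87), (43.0, 89), (64.5, -105)]
[ 0.55784474 -0.005276    0.0585931 ] [ 179.98938753    0.19047452 -166.00078019] [ 0.84816902 -0.10908958  0.43574033] 7.91010349708365e-05
[-0.06788447 -0.00087939  0.0585931 ]
```

Emit:
play_rows(motion=[[[0, 0, 0], [-0.004, 0, 0], 0], [[0, 0, 0], [-0.004, 0, 0], 0], [[0, 0, 0], [-0.003, 0, 0], 0], [[0, 0, 0], [-0.003, 0, 0], 0], [[0, 0, 0], [-0.003, 0, 0], 0], [[0, 0, 0], [-0.003, 0, 0], 0], [[0, 0, 0], [-0.003, 0, 0], 0], [[0, 0, 0], [-0.002, 0, 0], 0], [[0, 0, 0], [0, 0, 0], 0], [[0, 0, 0], [0, 0, 0], 0]])

```text
time_s: 14.8
tcp_pos: [0.5819, 0.0008, 0.0578]
orientation: [180.0, 0.2, -166.0]
wrist_force: [-2.7, -2.0, 3.2]
gripper_width: -0.0002
grasp_force: 1.6
```

```bash
cat > g.py <<'E'
from h import *
s=manip.sense();print(s['time_s'],Rn.from_euler('z',-14,degrees=True).apply([s['tcp_pos']-[.6235,.012,0],s['wrist_force']]))
E
python3 g.py
```

```text
14.8 [[-4.30248442e-02 -7.98007798e-04  5.78106151e-02]
 [-3.09158743e+00 -1.28715841e+00  3.21421138e+00]]
```

Emit:
play_rows(motion=[[[0, 0, 0], [0.008, 0, 0], 0], [[0, 0, 0], [0, 0, -0.04], 0], [[0, 0, 0], [0, 0, -0.037], 0], [[0, 0, 0], [-0.033, 0, 0], 0], [[0, 0, 0], [-0.032, 0, 0], 0.5], [[0, 0, 0], [0, 0, 0], 0.5], [[0, 0, 0], [0, 0, 0], 0.5]])

```text
time_s: 15.68
tcp_pos: [0.6364, 0.0147, 0.1345]
orientation: [179.9, 0.1, -166.0]
wrist_force: [0.3, -0.2, 0.2]
gripper_width: 0.0427
grasp_force: 0.0
```

```bash
python3 look.py w8|head -1; python3 prof.py w8 -14 -11 11 14
```

```text
[0.6362 0.0145 0.1352] [ 179.9616    0.1496 -166.0102] 15.925 [ 0.3216 -0.4303  0.1375] 0.042478867665261384 0.0
-14.0 [(-39.5, -25), (-37.5, -12), (-36.0, 23), (-33.5, 19), (-31.5, -14), (-20.5, 21), (-14.5, 30), (-12.0, -16), (-10.0, 79), (10.0, -75), (17.5, -22), (20.0, 24), (29.0, 92), (35.0, -79), (43.0, 90), (65.0, -112)]
-11.0 [(-41.0, -21), (-38.0, -13), (-36.0, 30), (-33.0, 18), (-31.5, -41), (-17.5, 48), (-9.5, 28), (-7.0, 50), (10.0, -71), (14.0, -13), (17.0, -15), (20.0, 24), (29.0, 86), (37.0, -48), (43.0, 75), (65.0, -111)]
11.0 [(-47.5, -34), (-36.0, 24), (-33.0, 31), (-31.0, -24), (-17.5, 53), (-4.5, -18), (-2.0, -16), (0.0, -12), (1.5, 12), (3.5, -17), (10.0, -27), (20.0, 22), (29.5, 48), (34.5, -28), (38.0, -18), (43.0, 89), (65.0, -111)]
14.0 [(-47.5, -38), (-36.0, 18), (-33.0, 54), (-8.5, 54), (-4.5, -15), (1.5, 12), (3.0, -29), (7.0, 15), (10.0, -75), (20.0, 12), (29.5, 81), (35.0, -93), (43.0, 87), (65.0, -114)]
```

Emit:
play_rows(motion=[[[0, 0, 0], [0.032, 0, 0], 0.2], [[0, 0, 0], [0.033, 0, 0], 0], [[0, 0, 0], [0, 0, 0.037], 0], [[0, 0, 0], [0, 0, 0.04], 0], [[0, 0, 0], [0, 0, 0], 0], [[0, 0, 0], [-0.004, 0, 0], 0], [[0, 0, 0], [-0.004, 0, 0], 0], [[0, 0, 0], [-0.002, 0, 0], 0], [[0, 0, 0], [-0.002, 0, 0], 0], [[0, 0, 0], [-0.001, 0, 0], 0], [[0, 0, 0], [-0.001, 0, 0], 0], [[0, 0, 0], [0, 0, 0], 0]])

```text
time_s: 17.48
tcp_pos: [0.5868, 0.0017, 0.0589]
orientation: [-180.0, 0.0, -166.0]
wrist_force: [-6.8, -2.3, 5.3]
gripper_width: -0.0003
grasp_force: 3.1
```

```bash
python3 g.py
```

```text
17.475 [[-3.80639132e-02 -1.14356312e-03  5.89044549e-02]
 [-7.17785515e+00 -6.13215380e-01  5.33450483e+00]]
```

Emit:
play_rows(motion=[[[0, 0, 0], [0, 0, 0], 0], [[0, 0, 0], [0.008, 0, 0], 0], [[0, 0, 0], [0, 0, -0.04], 0], [[0, 0, 0], [0, 0, -0.037], 0], [[0, 0, 0], [-0.033, 0, 0], 0], [[0, 0, 0], [-0.032, 0, 0], 0.5], [[0, 0, 0], [0, 0, 0], 0.5], [[0, 0, 0], [0, 0, 0], 0.5]])

```text
time_s: 18.48
tcp_pos: [0.6424, 0.0161, 0.1347]
orientation: [179.9, 0.1, -166.0]
wrist_force: [0.4, 0.3, -0.4]
gripper_width: 0.043
grasp_force: 0.0
```

```bash
python3 look.py w9|head -1; python3 prof.py w9 -14 -11 11 14
```

```text
[0.6421 0.0159 0.1353] [ 179.968     0.1565 -166.0126] 18.725 [-0.664  -0.1452  0.4533] 0.042629684999094586 0.0
-14.0 [(-33.5, -27), (-31.0, 25), (-28.5, 13), (-18.5, 23), (-12.5, 37), (-6.5, 30), (-3.5, 44), (15.0, -79), (19.0, -18), (20.5, -19), (22.5, 25), (31.5, 84), (37.0, -80), (43.0, 96), (65.0, -114)]
-11.0 [(-36.5, -21), (-31.0, 26), (-27.5, 13), (-26.0, -39), (-12.5, 39), (-3.5, 61), (-1.0, 46), (15.0, -79), (18.0, -18), (22.5, 24), (31.5, 84), (37.0, -65), (43.0, 75), (65.0, -113)]
11.0 [(-41.5, -28), (-30.5, 22), (-28.0, 26), (-26.0, -25), (-12.5, 52), (6.0, -30), (10.0, 14), (12.0, -18), (15.0, -40), (22.5, 21), (31.5, 49), (37.0, -33), (43.0, 49), (46.5, 32), (65.0, -111)]
14.0 [(-43.0, -33), (-30.5, 17), (-28.0, 46), (-2.5, 43), (4.0, -16), (10.0, 13), (11.5, -30), (15.0, -84), (31.5, 80), (33.5, 12), (37.0, -86), (43.0, 90), (65.0, -113)]
```

Emit:
play_rows(motion=[[[0, 0, 0], [0.032, 0, 0], 0.2], [[0, 0, 0], [0.033, 0, 0], 0], [[0, 0, 0], [0, 0, 0.037], 0], [[0, 0, 0], [0, 0, 0.04], 0], [[0, 0, 0], [0, 0, 0], 0], [[0, 0, 0], [-0.003, 0, 0], 0], [[0, 0, 0], [-0.003, 0, 0], 0], [[0, 0, 0], [-0.001, 0, 0], 0], [[0, 0, 0], [-0.001, 0, 0], 0], [[0, 0, 0], [-0.001, 0, 0], 0], [[0, 0, 0], [0, 0, 0], 0], [[0, 0, 0], [0, 0, 0], 0]])

```text
time_s: 20.27
tcp_pos: [0.5874, 0.0018, 0.0589]
orientation: [-180.0, -0.0, -166.0]
wrist_force: [-5.9, -2.5, 4.3]
gripper_width: 0.0001
grasp_force: 3.3
```

Emit:
play_rows(motion=[[[0, 0, 0], [0, 0, 0], 0], [[0, 0, 0], [0.008, 0, 0], 0], [[0, 0, 0], [0, 0, -0.04], 0], [[0, 0, 0], [0, 0, -0.037], 0], [[0, 0, 0], [-0.033, 0, 0], 0], [[0, 0, 0], [-0.032, 0, 0], 0.5], [[0, 0, 0], [0, 0, 0], 0.5], [[0, 0, 0], [0, 0, 0], 0.5]])

```text
time_s: 21.28
tcp_pos: [0.6433, 0.0163, 0.1348]
orientation: [180.0, 0.1, -166.0]
wrist_force: [-0.4, 0.6, -0.9]
gripper_width: 0.0426
grasp_force: 0.0
```

```bash
python3 look.py w10|head -1; python3 prof.py w10 -14 -11 11 14; python3 - <<'E'
# plug check: top-face extent along gauge axes at z=.072, dark mask
from h import *
import pickle
Rg=Rn.from_euler('z',14,degrees=True)
for t in("w7","w10"):
    s,im=pickle.load(open(t+".pkl","rb"));c=cam("wrist",s);g=im.max(2).astype(np.float32)
    x,y=np.meshgrid(np.arange(-30,70,1.),np.arange(-25,26,1.))
    q=proj(c,Rg.apply(np.c_[x.ravel(),y.ravel(),0*x.ravel()+72]/1e3)+[.6235,.012,0]).astype(np.float32).reshape(*x.shape,2)
    m=(cv2.remap(g,q,None,1)<55).astype(np.uint8);n,l,st,ce=cv2.connectedComponentsWithStats(m)
    k=l[25,20] if l[25,20] else 1+st[1:,4].argmax()
    print(t,st[k],ce[k]-[30,25],cv2.minAreaRect(np.argwhere(l==k).astype(np.float32)))
E
```

```text
[0.6431 0.0161 0.1353] [ 179.9682    0.1533 -166.0106] 21.525 [0.8328 0.125  0.3117] 0.04248602649252676 0.0
-14.0 [(-35.0, -14), (-32.0, -29), (-30.5, 25), (-28.0, 27), (-26.0, -15), (-24.0, -14), (-19.0, 24), (-12.0, 34), (-9.0, -12), (-6.0, 35), (-3.5, -17), (-1.5, 74), (15.5, -72), (21.0, -22), (23.0, 18), (32.0, 106), (37.5, -78), (43.0, 93), (65.0, -110)]
-11.0 [(-36.0, -24), (-30.5, 26), (-27.0, 22), (-26.0, -50), (-24.5, 12), (-12.0, 50), (-1.5, 83), (15.5, -74), (18.0, -19), (23.0, 26), (32.0, 112), (37.5, -63), (43.0, 73), (65.0, -109)]
11.0 [(-41.5, -38), (-31.5, -14), (-30.5, 24), (-27.5, 34), (-25.5, -30), (-12.0, 52), (1.5, -12), (6.5, -27), (10.5, 13), (12.0, -19), (15.5, -28), (21.5, -12), (23.0, 27), (32.0, 48), (37.5, -38), (43.0, 48), (45.5, 27), (65.0, -116)]
14.0 [(-42.0, -27), (-30.0, 19), (-27.5, 53), (-2.5, 31), (4.0, -17), (10.5, 12), (12.0, -25), (16.0, -77), (23.0, 15), (32.0, 95), (37.5, -71), (43.0, 89), (65.0, -115)]
w7 [ 11  17  58  15 628] [ 6.06210191 -0.57006369] ((24.0, 39.5), (57.0, 14.0), 90.0)
w10 [   0    0  100   51 1854] [36.61057174  4.05555556] ((25.0, 49.5), (99.0, 50.0), 90.0)
```

```bash
python3 - <<'E'
from h import *
import pickle
Rg=Rn.from_euler('z',14,degrees=True)
for t in("w7","w10"):
    s,im=pickle.load(open(t+".pkl","rb"));c=cam("wrist",s);g=im.max(2).astype(np.float32)
    x,y=np.meshgrid(np.arange(-24,70,3.),np.arange(-14,15,2.))
    q=proj(c,Rg.apply(np.c_[x.ravel(),y.ravel(),0*x.ravel()+72]/1e3)+[.6235,.012,0]).astype(np.float32).reshape(*x.shape,2)
    v=cv2.remap(g,q,None,1).astype(int)
    print(t);[print(f"{int(b):4d}"," ".join(f"{k:3d}" for k in r)) for b,r in zip(y[:,0],v)]
E
```

```text
w7
 -14 238 213 245 245 245 177 119 119 121 119 120  91 101 100 134 243 125 100 124 253 252 252 251 249 250  45  45  47  45  46  45  44
 -12 127 128 129 205 246 178 119 119 123 121 122  67 102 100 130 245 165 102 123 253 252 251 251 249 250  44  45  45  45  46  47  46
 -10 154 123 122 121 242 175 118 120 120 120  84  56 100  99 134 244 255 127 122 253 252 251 251 249 250  47  45  48  50  50  50  48
  -8 176 123 122  98 181 119  74  78  78  83  37  37  66  84 100 168 198  84  70 206 201 250 250 249 250  48  49  53  56  59  54  47
  -6 187 143  26  18  19  21  22  21  21  22  20  49  50  48  47  46  48  46  46  51  50 152 250 249 250  54  55  58  55  53  50  46
  -4 187 171  18  17  23  21  21  22  24  21  18  56  60  59  58  56  52  54  65  63  63 101 250 248 249  58  52  51  47  45  45  45
  -2 185 179  17  21  23  20  22  22  20  21  22  54  52  53  52  51  50  61  61  61  59  99 250 248 249  51  49  46  46  45  45  48
   0 183 184  18  18  37  30  23  22  20  20  49  51  50  48  50  47  47  59  57  59  55  98 250 248 249  54  49  45  45  46  49  52
   2 182 181  15  19  40  41  24 
[... 2196 characters left out ...]
 39  38  56  55  53  49  48  49  47
   6  87  82  74 190 189 187 173 106  89  81  87  56  48  84  82  87 153 154  79 134 212 209 205 197 213  82  51  49  47  46  46  44
   8  85  83  74 192 191 189 188 139 127 128 125  80  66 102 102 104 185 171  99 176 247 251 250 248 251  80  48  47  47  47  47  48
  10  72  70 102 190 191 187 188 194 133 143 125  63  79 101 100 107 187 117 100 207 252 250 250 248 251  80  48  50  49  48  48  48
  12 196 193 194 192 192 208 252 228 244 239 224  79  81 104 103 111 253 134  99 250 252 251 250 248 250  82  49  51  51  48  48  49
  14 197 195 194 193 191 191 251 243 239 238 237  68  80  79  86 100 232 135  99 249 252 251 250 248 250  80  47  48  48  48  45 107
```

```bash
python3 -c "
from workcell import manip
print(manip.finish_job())"
```

```text
the job is handed in; nothing more can be done
None
```

The plug hangs upright in the gauge, clamped by the sliding jaw with the anvil pad pushed back about 2.6 mm of its 6 mm by the camera measurements, and the job was handed in at about 21.5 s with the gripper clear.

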